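Zero the loose dial knob and hold it home for the grub screw

TASK

The red-capped dial knob on the resistance box is loose on its shaft: turn it until its white pointer reads zero (the orange mark), and press it straight down onto its spring washer with a steady 10 N or so, and keep holding it there, at zero, for me to tighten its grub screw. Finish while still holding and pressing it; do not let go. Leave the settings of the two blue-capped dials and the things on the bench alone, and never push so hard that the washer is crushed (25 N).

Things in the scene. Friction and masses are not known exactly. Their poses are not given: they have to be found in the camera images.
- case: Decade resistance box, grey steel, fixed on the bench, 150 mm deep (x), 350 mm wide (y); its panel faces up, 83 mm above the bench. Origin: centre of the underside. Three dials in a row 12 mm in front (-x) of its centre line at y = -95, 0, +95 mm; which one is loose varies. Three terminals 13 mm thick, 23 mm tall stand 54 mm behind the centre line at y = -25, 0, 25 mm.
- dial: Dial with the loose knob: white plate 80 x 80 x 2 mm on the panel, ten marks 36 degrees apart, nine black, the zero mark orange and longer. Origin: on the shaft axis at the plate's underside, 83 mm above the bench; z up; x points from the shaft to the zero mark (to the back of the box). Its 6 mm steel shaft ends 15.5 mm above the origin and does not turn.
- dial_zero (a point): Middle of the orange zero mark, on the dial plate, 33 mm from the shaft axis.
- knob: Loose black knob with a red cap, 50 to 100 g, over the shaft with 1.3 mm play, free to turn endlessly either way. Skirt 50 mm wide, 5 mm tall; neck 27 mm; round fluted grip 31 mm wide from 13 to 32 mm above the underside. Origin: centre of the underside, 8 mm above the dial's at the start; z up; x = pointer (white line on skirt and top). Starts 40 degrees or more from zero. Shaft enters it 7.5 mm
- pointer (a point): On the knob's white pointer line, on the skirt, 22 mm from the knob's axis and 5 mm above its underside.
- washer: Steel wave washer around the shaft under the knob, 22 mm in diameter; a spring of 4 N per mm with 4 mm of travel, flat at 16 N and hard after that. It carries the knob. Origin: centre of its top, 8 mm above the dial's origin when unloaded; 10 N press it about 2.5 mm down.
- dial_a_pointer (a point): Pointer of a dial that is already fitted (same black knob but blue cap, 50 mm skirt, 31 mm grip, top 38 mm above the panel), on the line 22 mm from its axis. It turns if touched and must stay where it is set.
- dial_b_pointer (a point): Pointer of the other fitted dial, as dial_a.
- hex_key: Bystander: dark steel hex key lying on the bench in front of the box, 80 mm by 28 mm, 4 mm thick. Origin: under the middle of its long arm.
- screwdriver: Bystander: screwdriver with orange handle lying on the bench in front of the box.
- parts_dish: Bystander: round steel dish 84 mm in diameter, 26 mm tall, on the bench beside the box.
- cleaner: Bystander: small white bottle 44 mm in diameter, 100 mm tall, standing on the bench beside the box. Origin: centre of the underside.

How it is judged (in metres and radians):
On the way:
1. the loose knob's pointer reads zero, with the knob on its shaft (angle between the x axis of knob and the x axis of dial, either way round below 0.09 rad and x of pointer in the frame of dial above 0.015 m and horizontal distance between knob and dial below 0.004 m and z of knob in the frame of dial below 0.0095 m), for 0.2 s.
At the end, for the whole second after the job is handed in: Held through the last second: the fingers hold the loose knob on its shaft (within 4 mm of the axis, upright within 4 degrees), pointer within 5 degrees of the zero mark, pressed on its washer with 6 to 14 N (aim for 10 N), still (contact force between knob and washer between 6 and 14 N and angle between the x axis of knob and the x axis of dial, either way round below 0.09 rad and x of pointer in the frame of dial above 0.015 m and horizontal distance between knob and dial below 0.004 m and z of knob in the frame of dial below 0.0075 m and angle between knob's own z axis and vertical below 0.07 rad and contact force between the fingers and knob above 2 N and linear speed of knob below 0.01 m/s and angular speed of knob below 0.1 rad/s); the arm keeps its last pose, push and grip.
It fails at once if the wave washer is crushed with more than 25 N (contact force between knob and washer above 25 N).
It fails at once if the setting of another dial is changed (pointer moved 4 mm) (distance of any of dial_a_pointer, dial_b_pointer from where it was at the start of the episode above 0.004 m).
It fails at once if a thing on the bench is shoved by more than 15 mm (distance of any of hex_key, screwdriver, parts_dish, cleaner from where it was at the start of the episode above 0.015 m).
It also fails if it takes over 48 s, if anything falls off the work surface, if the arm or the gripper's body presses on something with over 40 N, if the wrist force passes 120 N, or if a joint passes its speed limit or range.

ROBOT

A 6-joint arm with a two-finger parallel gripper is mounted at the origin on the work surface. World frame = base frame: x ahead of the robot, y to its left, z up, the work surface at z = 0. Lengths are in mm, angles in rad, forces in N, time in s.
With the tool pointing down it reaches from about 275 to 725 mm from the base axis. Payload 15.9 kg.
Tool frame: the origin (TCP) lies midway between the tips of the shut fingers; the grasp point (between the pads) lies 19 mm behind it; z points along the fingers, y is the line along which they close (so a half turn about z gives the same grasp; the last joint's range is limited). The gripper opens to 85 mm and grips with 20 to 120 N. Pads are 22 mm wide; open, the fingers measure 114 mm over their backs; the gripper's body (76 mm by 85 mm) begins 54 mm behind the grasp point. The pads swing forward as they close: fully open they stand 13 mm farther back than shut.
Start: joints at [-1.248, 0.213, -0.034, 1.323, 0, 1.571], TCP at [158.605, -474.162, 231.306] pointing down, gripper open.
Joint ranges: [-2.98, 2.98], [-0.74, 1.72], [-1.14, 1.35], [-2.1, 2.04], [-1.57, 1.44], [-3.14, 3.14]. Speed limits (rad/s): [1.89, 1.89, 2.39, 2.57, 3.14, 3.14].

INTERFACE

Orientations are given as a rotation vector (axis times angle).
In Python, from cell import * gives the robot as it stands. Calls block until the motion is done:
- move_to(position, orientation): joint-space move of the TCP to a pose.
- move_linear(position, ori=None, vel=150, threshold=None): straight line of the TCP; ori=None keeps the orientation; vel is the mean speed in mm/s. With threshold (N) it stops when the force on the tool has changed by that much, and returns True; else False.
- move_joints(angles): joint-space move.
- release() and grasp(grasp_force=None): open the fingers fully, or close them until they stop; grasp_force is the grip in N (None keeps the last).
- sleep(seconds).
- inverse_kinematics(position, orientation): joint angles nearest the present ones, or None.
- get_state(): the state.
- snapshot(name): name is "side" or "top"; returns the picture (480x640x3 uint8, red, green, blue); there is no depth.
- camera_params(name): a dict with "intrinsics" (3x3 intrinsics, pixels), "pose" (4x4, takes a point from camera to world coordinates). Camera axes: x right, y up, looking along -z (the intrinsics and any distortion apply to the point x, -y, -z); pixel columns grow to the right and rows downward; lengths in mm; the calibration is good to about 2 mm. A picture is of the moment at which its call begins. camera_params takes no time and is no camera call.
A pose or a line that the arm cannot do raises PlanningError and nothing moves.
- finish_job(): hands the job in; it is judged then, once.
The state is a dict: "clock": time; "qpos": joint angles; "joint_velocities": joint speeds; "tau": joint torques, N m; "ee_pos": TCP position; "tcp_rot": TCP orientation; "wrist_force": force on the tool from outside, world axes, zero at the start; "moment": the same for the moment, N m; "width": finger opening in mm; "grip_force": force on a finger pad.
Only numpy, scipy, OpenCV 4.12 (cv2) and the standard library are available. Lean on these libraries where they do the work, as an engineer would, in place of code of your own. Each camera call takes 0.05 s, during which the arm holds its last target. There are 200 camera calls.

## Working session

There is one attempt and no reset: what is moved stays moved. The work goes in short steps, each a Python script; the robot and the scene stay as the last script left them, time stands still between calls to the robot, and variables do not carry over. Pictures are saved under pics/ and viewed, at most 10 in all, crops included, and the job is handed in when it is done.

```bash
mkdir -p pics; ls
python3 - <<'E'
from cell import *
import cv2,numpy as np
np.set_printoptions(precision=4,suppress=True)
for n in("top","side"):
    im=snapshot(n); cv2.imwrite(f"pics/{n}0.png",im[:,:,::-1]); c=camera_params(n); print(n,c)
s=get_state(); print(s)
E
```

```text
pics
top {'intrinsics': array([[595.244 ,   0.    , 315.5929],
       [  0.    , 595.244 , 238.0796],
       [  0.    ,   0.    ,   1.    ]]), 'pose': array([[   0.0272,    0.9982,   -0.0525,  523.9652],
       [  -0.9996,    0.0266,   -0.013 ,   24.0631],
       [  -0.0116,    0.0528,    0.9985, 1172.187 ],
       [   0.    ,    0.    ,    0.    ,    1.    ]])}
side {'intrinsics': array([[538.0313,   0.    , 326.0853],
       [  0.    , 538.0313, 224.4035],
       [  0.    ,   0.    ,   1.    ]]), 'pose': array([[   0.9575,    0.2088,   -0.199 ,  374.669 ],
       [  -0.2882,    0.6645,   -0.6895, -686.2757],
       [  -0.0117,    0.7175,    0.6964,  816.2439],
       [   0.    ,    0.    ,    0.    ,    1.    ]])}
{'clock': 0.1, 'qpos': array([-1.248 ,  0.2133, -0.035 ,  1.3235,  0.    ,  1.5708]), 'joint_velocities': array([-0.0008, -0.0034,  0.0021, -0.0002, -0.0005,  0.001 ]), 'tau': array([  0.0012, -68.725 ,  48.7807,   0.0122,   0.    ,   0.    ]), 'ee_pos': array([ 158.514 , -473.9004,  230.8863]), 'tcp_rot': array([-3.0998, -0.5046,  0.0002]), 'wrist_force': array([-0.1451, -0.6929,  0.6752]), 'moment': array([-0.0312,  0.0339,  0.0042]), 'grip_force': 0.0, 'width': 85.39905304560523}
```

View pics/top0.png

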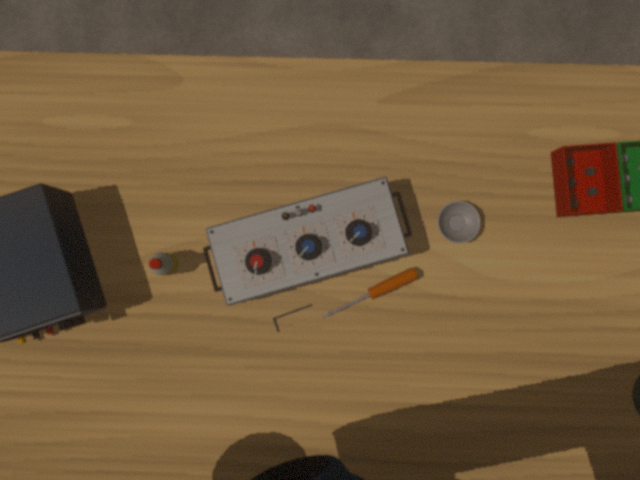

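View pics/side0.png

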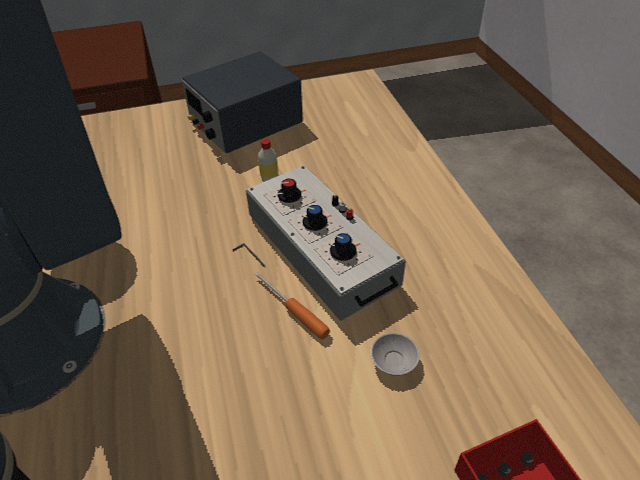

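The red knob is the left dial in the top view, at about (258,261) there and (290,188) in the side view. The blue dials are at (308,246) and (358,232), and the bottle is at (162,263). Next I triangulate the caps and zoom in.

```bash
cat > h.py <<'E'
from cell import *
import cv2,numpy as np
from scipy.spatial.transform import Rotation as R
np.set_printoptions(precision=4,suppress=True)
def ray(n,uv):
    c=camera_params(n);d=np.linalg.inv(c["intrinsics"])@[uv[0],uv[1],1];P=c["pose"]
    d=P[:3,:3]@(d*[1,-1,-1]);return P[:3,3],d/np.linalg.norm(d)
def tri(a,b):
    A=np.zeros((3,3));r=np.zeros(3)
    for n,uv in(("top",a),("side",b)):
        o,d=ray(n,uv);M=np.eye(3)-np.outer(d,d);A+=M;r+=M@o
    p=np.linalg.solve(A,r);return p,[np.linalg.norm(np.cross(p-o,d)) for o,d in(ray("top",a),ray("side",b))][0]
def atz(n,uv,z):
    o,d=ray(n,uv);return o+d*(z-o[2])/d[2]
def proj(n,p):
    c=camera_params(n);q=np.linalg.inv(c["pose"])@[*p,1];q=c["intrinsics"]@(q[:3]*[1,-1,-1]);return q[:2]/q[2]
E
python3 - <<'E'
from h import *
roi={"top":[(258,261),(308,246),(358,232)],"side":[(290,185),(315,212),(344,240)]}
C={}
for n in roi:
    im=cv2.imread(f"pics/{n}0.png").astype(int)
    for i,(u,v) in enumerate(roi[n]):
        s=im[v-14:v+15,u-14:u+15];b,g,r=s[...,0],s[...,1],s[...,2]
        m=(r>1.8*g)&(r>1.8*b)&(r>60) if i==0 else (b>1.4*r)&(b>50)
        # keep the cap: biggest component
        k,l,st,ce=cv2.connectedComponentsWithStats(m.astype(np.uint8))
        j=1+np.argmax(st[1:,4]);C[n,i]=ce[j]+[u-14,v-14]; 
        x,y,w,h=st[j,:4]; C[n,i,'b']=np.array([x+(w-1)/2+u-14,y+(h-1)/2+v-14]);print(n,i,C[n,i],C[n,i,'b'],st[j])
for i in range(3): print(i,tri(C["top",i],C["side",i]),tri(C["top",i,'b'],C["side",i,'b']))
# corners of panel in top view
for uv in [(207,228),(386,178),(408,252),(228,304)]: print(atz("top",uv,83))
t=cv2.imread("pics/top0.png")[210:310,200:420];t=cv2.resize(t[:, :133],None,fx=6,fy=6,interpolation=cv2.INTER_CUBIC)[:600,:400*2]
s=cv2.imread("pics/side0.png")[160:280,240:400];s=cv2.resize(s,None,fx=5,fy=5,interpolation=cv2.INTER_CUBIC)
cv2.imwrite("pics/tc.png",t);cv2.imwrite("pics/sc.png",s)
E
```

```text
top 0 [256.2806 259.9424] [256.  260.5] [  5   7  15  14 139]
top 1 [308.1923 245.4231] [308. 246.] [  8   8  13  13 104]
top 2 [359.8431 230.3529] [359. 231.] [  9   7  13  13 102]
side 0 [288.7188 182.2656] [288.5 182.5] [ 7  8 12  8 64]
side 1 [314.4595 209.2973] [314. 209.] [ 7  7 13  9 74]
side 2 [343.2697 238.2135] [343. 238.] [ 7  8 13  9 89]
0 (array([537.1504, 141.5636, 121.0775]), np.float64(0.6277423654926826)) (array([536.457 , 142.0643, 120.2175]), np.float64(0.32800838121352305))
1 (array([565.3466,  50.6361, 118.7957]), np.float64(0.6459863837116615)) (array([564.4029,  50.9016, 119.5828]), np.float64(0.5248654543961307))
2 (array([594.1849, -40.0124, 119.1677]), np.float64(0.9566087984173202)) (array([593.5496, -38.7123, 118.5724]), np.float64(0.4294582152471721))
[594.4616 238.2529  83.    ]
[695.3264 -88.2751  83.    ]
[ 560.266  -131.2599   83.    ]
[456.5518 194.7317  83.    ]
```

View pics/tc.png

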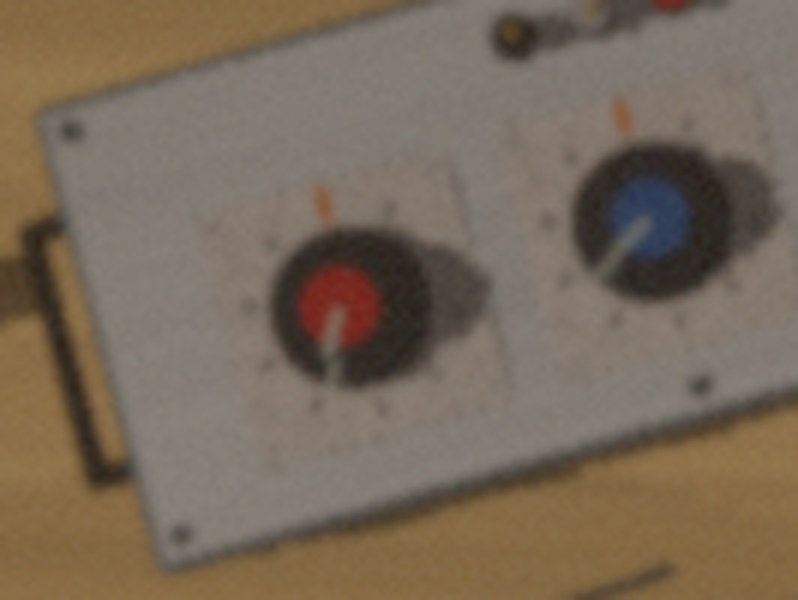

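View pics/sc.png

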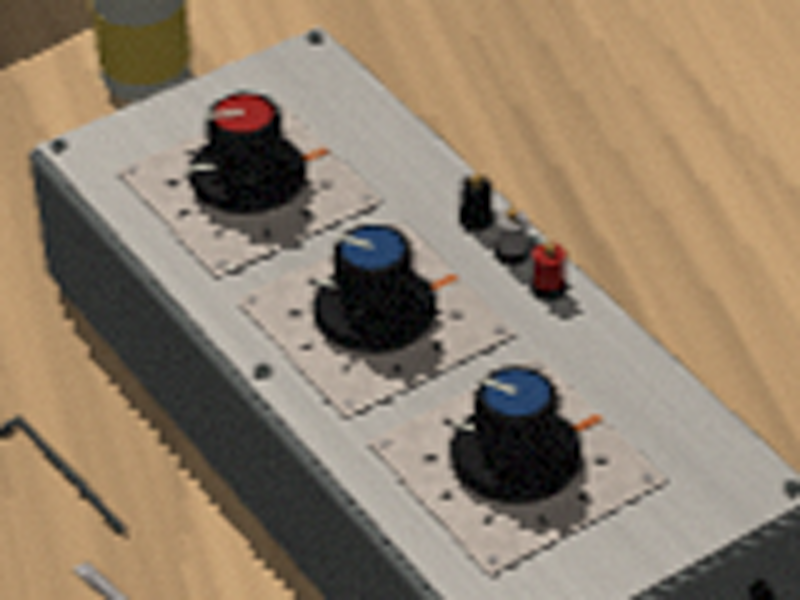

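Run:
```python
from h import *
K=np.array([536.4,142.0]);yaw=.304
f=lambda p:np.degrees(np.arctan2(*(p[:2]-K)[::-1])-yaw)
c=lambda x,y:(200+(x+.5)/6-.5,210+(y+.5)/6-.5)
d=lambda x,y:(240+(x+.5)/5-.5,160+(y+.5)/5-.5)
print("axis px",proj("top",[*K,121]),proj("side",[*K,121]))
for n,p in [("skirt",atz("top",c(334,375),96)),("skirtS",atz("side",d(203,168),96)),("top",atz("top",c(330,341),123)),("topS",atz("side",d(213,115),123)),("topinS",atz("side",d(243,113),123)),("zero",atz("top",c(323,203),85)),("zeroS",atz("side",d(316,155),85)),("bottle",atz("top",(156,264),100))]:
    print(n,p,np.linalg.norm(p[:2]-K),f(p))
print(tri(c(323,203),d(316,155)))
s=get_state();Rd=R.from_rotvec(s["tcp_rot"]).as_matrix();print(Rd)
for a in range(0,360,30):
    o=(R.from_euler("z",yaw+np.radians(a))*R.from_euler("x",np.pi)).as_rotvec()
    print(a,inverse_kinematics([*K,160],o))
```

```text
axis px [255.9427 260.7074] [288.6192 182.2164]
skirt [516.1254 145.3895  96.    ] 20.555952238117296 153.0910878972346
skirtS [517.3072 142.8246  96.    ] 19.110548892011582 160.10912969599943
top [526.2582 143.8469 123.    ] 10.308628212832263 152.26116905864598
topS [523.2999 142.3506 123.    ] 13.10482691840052 161.04906536214045
topinS [535.1405 139.923  123.    ] 2.429064807790646 -138.64943694350606
zero [568.3152 151.6958  85.    ] 33.35553232276324 -0.5191822398058809
zeroS [566.4708 149.3403  85.    ] 30.953762394067997 -3.7002459897614415
bottle [525.8226 324.7479 100.    ] 183.05374443370505 75.8946538728371
(array([567.7812, 152.1323,  82.446 ]), np.float64(0.6526404012145572))
[[ 0.9484  0.3172 -0.0003]
 [ 0.3172 -0.9484  0.0009]
 [ 0.     -0.001  -1.    ]]
0 [ 0.2588  0.3475 -0.035   1.1884  0.      3.0964]
30 [ 0.2588  0.3475 -0.035   1.1884  0.      2.5728]
60 [ 0.2588  0.3475 -0.035   1.1884 -0.      2.0492]
90 [ 0.2588  0.3475 -0.035   1.1884  0.      1.5256]
120 [ 0.2588  0.3475 -0.035   1.1884  0.      1.002 ]
150 [ 0.2588  0.3475 -0.035   1.1884  0.      0.4784]
180 [ 0.2588  0.3475 -0.035   1.1884  0.     -0.0452]
210 [ 0.2588  0.3475 -0.035   1.1884  0.     -0.5688]
240 [ 0.2588  0.3475 -0.035   1.1884  0.     -1.0924]
270 [ 0.2588  0.3475 -0.035   1.1884  0.     -1.616 ]
300 [ 0.2588  0.3475 -0.035   1.1884  0.     -2.1396]
330 [ 0.2588  0.3475 -0.035   1.1884  0.     -2.6632]
```

```bash
cat >> h.py <<'E'
K=np.array([536.4,142.0]);yaw=.304
ori=lambda a:(R.from_euler("z",yaw+np.radians(a))*R.from_euler("x",np.pi)).as_rotvec()
def st(t=""):
    s=get_state();print(t,round(s["clock"],2),s["ee_pos"],"q6",s["qpos"][5].round(3),"F",s["wrist_force"],"M",s["moment"],"w",round(s["width"],1),"g",round(s["grip_force"],1));return s
E
python3 - <<'E'
from h import *
q=inverse_kinematics([*K,200],ori(336)); print(q)
move_joints(q);st("above")
print(move_linear([*K,115],vel=100)); st("115")
print(move_linear([*K,98],vel=40,threshold=5)); st("dn")
cv2.imwrite("pics/s1.png",cv2.resize(snapshot("side")[60:220,200:400,::-1],None,fx=4,fy=4,interpolation=cv2.INTER_CUBIC)[:600])
E
```

```text
[ 0.2588  0.3336  0.0472  1.2844  0.     -2.7679]
above 3.7 [536.4757 141.7142 200.0258] q6 -2.768 F [ 0.8167 -0.3103  1.1172] M [ 0.009   0.0129 -0.0106] w 85.6 g 0.0
False
115 4.7 [536.7661 142.1192 115.6231] q6 -2.768 F [ 0.5582 -0.4352  0.557 ] M [-0.0101  0.0147  0.0093] w 85.2 g 0.0
False
dn 5.28 [536.3296 141.981   97.9123] q6 -2.768 F [-0.8015  0.6718 -0.2912] M [ 0.0039  0.0346 -0.02  ] w 85.8 g 0.0
```

View pics/s1.png

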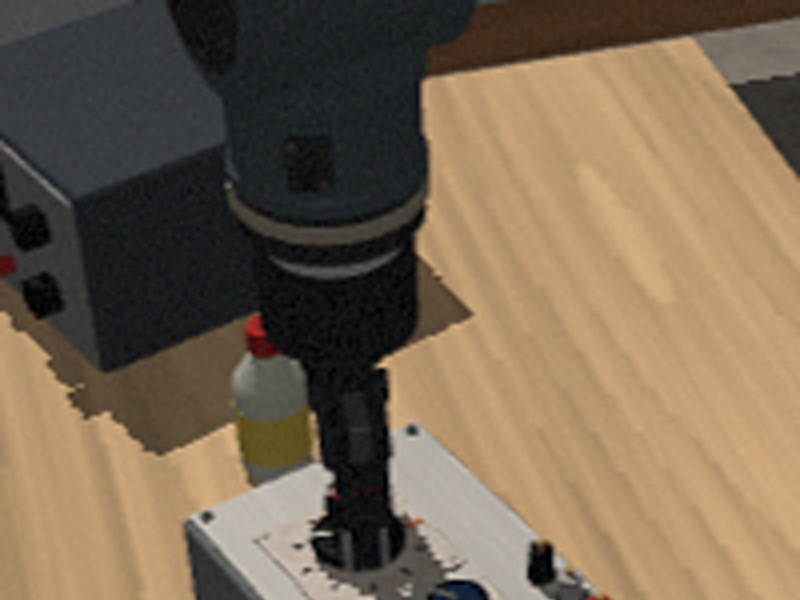

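The fingers straddle the red knob. The skirt pointer (322,533 in the crop) and the orange mark (415,522) both stay visible. Now I grasp and turn.

Run:
```python
from h import *
grasp(40);st("grasp")
q=get_state()["qpos"].copy();q0=inverse_kinematics([*K,98],ori(336))
for i in range(1,5):
    q=q0.copy();q[5]+=np.radians(156)*i/4;move_joints(q);st(i)
sleep(.3);st("end")
cv2.imwrite("pics/s2.png",snapshot("side")[:,:,::-1])
cv2.imwrite("pics/s2c.png",cv2.resize(cv2.imread("pics/s2.png")[150:230,240:340],None,fx=7,fy=7,interpolation=cv2.INTER_CUBIC))
```

```text
grasp 5.87 [536.4378 141.9831  98.079 ] q6 -2.768 F [0.5068 0.1157 0.5185] M [-0.0451  0.0371  0.0309] w 29.7 g 39.4
1 6.56 [536.4725 142.0193  98.061 ] q6 -2.09 F [0.6254 0.3922 0.8162] M [ 0.0344 -0.0207  0.0203] w 29.8 g 39.5
2 7.25 [536.4133 141.9993  98.0195] q6 -1.41 F [ 0.7084 -0.444   1.1103] M [ 0.0982 -0.0726 -0.051 ] w 30.1 g 39.6
3 7.94 [536.391  142.0191  98.0024] q6 -0.73 F [-0.1754  0.0388  1.0039] M [-0.0527 -0.0191 -0.015 ] w 29.6 g 39.6
4 8.63 [536.4139 142.0053  98.0185] q6 -0.049 F [0.2253 0.5158 1.073 ] M [0.0403 0.0286 0.0293] w 29.6 g 39.6
end 8.93 [536.4061 141.9908  98.0027] q6 -0.046 F [-0.7012  0.088   1.4269] M [ 0.0088 -0.0341  0.0039] w 29.5 g 39.6
```

View pics/s2c.png

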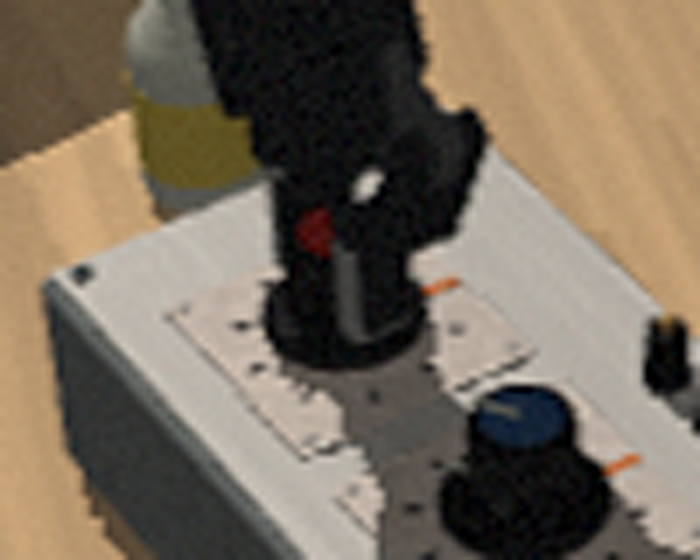

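Run:
```python
from h import *
release(); move_linear([*K,170],vel=150)
q=get_state()["qpos"].copy();q[0]-=.75;move_joints(q);st("away")
for n in("top","side"):
    im=np.mean([snapshot(n).astype(float) for _ in range(6)],0)[:,:,::-1];cv2.imwrite(f"pics/{n}3.png",im.round())
a=cv2.resize(cv2.imread("pics/top3.png")[236:286,228:288],None,fx=8,fy=8,interpolation=cv2.INTER_CUBIC)[:, :400]
b=cv2.resize(cv2.imread("pics/side3.png")[165:215,262:322],None,fx=8,fy=8,interpolation=cv2.INTER_CUBIC)[:, :400]
cv2.imwrite("pics/c3.png",np.hstack([a,b]));st()
```

```text
away 11.71 [ 489.4368 -260.7378  169.1614] q6 -0.045 F [-0.0132  0.3728  0.726 ] M [-0.0425  0.0018 -0.0266] w 85.3 g 0.0
 12.31 [ 489.0989 -261.5964  169.2829] q6 -0.045 F [ 0.2508  0.4028 -0.3263] M [ 0.0178 -0.0123  0.0141] w 85.7 g 0.0[ WARN:0@10.589] global loadsave.cpp:1063 imwrite_ Unsupported depth image for selected encoder is fallbacked to CV_8U.
```

View pics/c3.png

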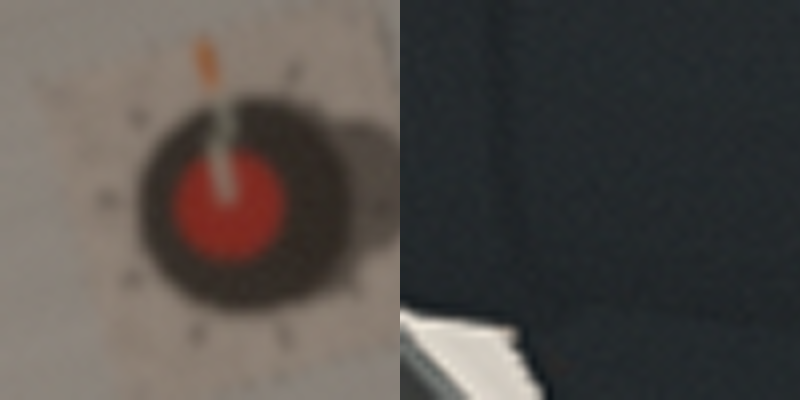

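Top view: the pointer, (228,200) to (213,152) on the cap, is close to the orange mark at (203,42)–(212,82), with a small residual. The arm blocks the side view. I'll fit the lines numerically.

Run:
```python
from h import *
im=cv2.imread("pics/top3.png").astype(float)[236:286,228:278]
im=cv2.resize(im,None,fx=8,fy=8,interpolation=cv2.INTER_CUBIC);b,g,r=im[...,0],im[...,1],im[...,2]
V,U=np.mgrid[:400,:400]
toxy=lambda u,v,z:atz("top",(228+(u+.5)/8-.5,236+(v+.5)/8-.5),z)[:2]
def big(m):
    k,l,s,c=cv2.connectedComponentsWithStats(m.astype(np.uint8));j=1+np.argmax(s[1:,4]);return l==j,s[j],c[j]
red,s,_=big((r>1.6*g)&(r>70)&(V>120)); # cap
hull=cv2.convexHull(np.argwhere(red)[:,::-1].astype(np.int32));(cx,cy),_=cv2.minEnclosingCircle(hull)
C=toxy(cx,cy,123);print("cap centre",C)
dark=(im.max(2)<75)&(U<330);dk,_,_=big(dark)
lat=lambda m,z:np.array([toxy(u,v,z) for v,u in np.argwhere(m)])
def rep(n,m,z):
    p=lat(m,z);c=p.mean(0);w,e=np.linalg.eigh(np.cov(p.T));d=e[:,1]*np.sign(e[0,1])
    print(n,m.sum(),"pca",np.degrees(np.arctan2(d[1],d[0])),"radial capC",np.degrees(np.arctan2(*(c-C)[::-1])),"K",np.degrees(np.arctan2(*(c-K)[::-1])),"r",np.linalg.norm(c-C),"len",2*np.sqrt(3*w))
om,_,oc=big((r>1.25*g)&(g>1.1*b)&(V<100)&(r>100)); rep("orange",om,85)
capm=(np.hypot(U-cx,V-cy)<52)
wl,_,_=big(capm&(g>85)&(r<1.6*g)); rep("capline",wl,123)
sk=(V>98)&(V<142)&(U>195)&(U<250)&(im.min(2)>82); sk,_,_=big(sk); rep("skirt",sk,96)
```

```text
cap centre [535.5896 141.3023]
orange 882 pca 15.144102370663077 radial capC 17.747133666233417 K 17.021036342500054 r 33.924496979981434 len [4.5579 9.723 ]
capline 693 pca 14.165008588967481 radial capC 14.538552743745667 K 9.997584392856893 r 6.901575162648049 len [3.5928 9.2039]
skirt 391 pca 87.65930298357864 radial capC 16.87736798203689 K 15.80110853196293 r 23.99254758814661 len [3.0364 8.1747]
```

```bash
cat >> h.py <<'E'
def avgF(n=20):
    a=[]
    for _ in range(n): a.append(get_state()["wrist_force"]);sleep(.02)
    return np.mean(a,0)
E
python3 - <<'E'
from h import *
P=K-[.3,.3]
q=inverse_kinematics([*P,170],ori(178.3));print(q)
move_joints(q);move_linear([*P,115],vel=120);move_linear([*P,98],vel=50,threshold=5)
b=avgF(12);print("base",b)
grasp(50);print("grasped",avgF(10)-b);st()
move_to([*P,98],ori(180));print("turned",avgF(10)-b)
z=98
for dz in (1,.7,.4,.3,.2,.2,.2):
    z-=dz;move_linear([*P,z],vel=5);f=avgF(12)-b;print(z,f)
    if f[2]>8.8:break
st()
cv2.imwrite("pics/s4.png",cv2.resize(snapshot("side")[150:230,240:340,::-1],None,fx=7,fy=7,interpolation=cv2.INTER_CUBIC))
E
```

```text
[ 0.2584  0.3425 -0.0164  1.2119  0.     -0.0159]
base [0.2171 0.0962 0.1837]
grasped [-0.6394 -0.3126  1.0281]
 15.82 [536.1121 141.6883  98.0103] q6 -0.016 F [ 0.6142 -0.295   0.6627] M [ 0.0269  0.0103 -0.0186] w 29.6 g 49.2
turned [-0.1313 -0.2569  1.0825]
97 [-0.9728 -0.1659  4.516 ]
96.3 [-1.3933 -0.7043  6.8126]
95.89999999999999 [-1.8788 -0.6085  8.1939]
95.6 [-2.3509 -0.7073  9.0546]
 18.18 [536.2295 141.7319  95.9393] q6 -0.046 F [-2.0382 -0.949   9.496 ] M [-0.193   0.4189 -0.023 ] w 29.2 g 49.8
```

View pics/s4.png

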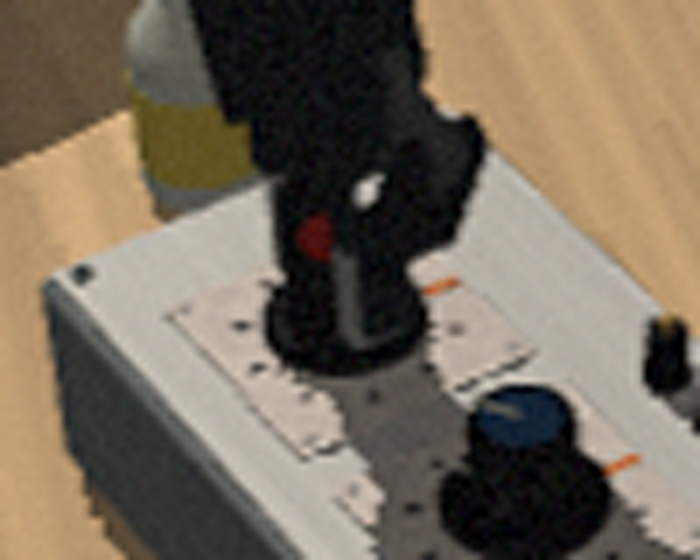

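The knob is still gripped and pressed, with the pointer side hidden behind the finger. About 9 N at the wrist plus the knob's weight gives nearly 10 N on the washer. I'll check once that it's steady, then hand in.

Run:
```python
from h import *
print(avgF(20));s=st();print(s["joint_velocities"],s["tcp_rot"]-ori(180))
if 7.5<avgF(10)[2]<11: print(finish_job())
```

```text
[-2.1397 -0.6973  9.3392]
 18.57 [536.2464 141.7473  95.961 ] q6 -0.046 F [-1.72   -1.2032 10.2106] M [-0.1501  0.4541  0.0038] w 29.4 g 49.8
[ 0.0013 -0.0006  0.0002  0.0005 -0.0004  0.0005] [-0.9513  6.2102  0.0001]
the job is handed in; nothing more can be done
None
```

I turned the red knob to zero and handed the job in with it still gripped and pressed at about 10 N. The last pointer reading was about 1.7° short of zero (good to about 2°); I turned it by that much, but the finger hid the pointer, so I couldn't re-check it.

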